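# Sort left-hand and right-hand oven-door hinges

### The arm

A 7-joint arm with a two-finger parallel gripper is mounted at the origin on the work surface. World frame = base frame: x ahead of the robot, y to its left, z up, the work surface at z = 0. Lengths are in m, angles in rad, forces in N, time in s.
With the tool pointing down it reaches from about 0.4 to 0.85 m from the base axis. Payload 10.4 kg.
Tool frame: the origin (TCP) lies at the very end of the fingers, on their centre line; the grasp point (between the pads) lies 19 mm behind it (r.pinch_z is the distance from the TCP to the grasp point, in m); z points along the fingers, y is the line along which they close (so a half turn about z gives the same grasp; the last joint's range is limited). The gripper opens to 87 mm and grips with 3 to 60 N. Pads are 19 mm wide; open, the fingers measure 117 mm over their backs; the gripper's body (75 mm by 190 mm) begins 51 mm behind the grasp point.
Start: joints at [1.17, 0.332, -0.065, 1.46, 0.022, 1.35, -0.088], TCP at [0.231, -0.581, 0.223] pointing down, gripper open.
Joint ranges: [-2.6, 2.6], [-0.5, 2.12], [-1.47, 1.34], [0.16, 2.42], [-1.27, 4.41], [0.06, 2.06], [-2.6, 2.6]. Speed limits (rad/s): [2.22, 2.22, 2.79, 2.79, 3.14, 3.14, 3.14].

### API

Orientations are given as a unit quaternion [x, y, z, w].
In Python, from bench import sensors, vision, r gives the robot as it stands.
- The arm moves only by the shell command python3 -m crank 'ROWS' [OPENING] [FORCE]. ROWS is JSON, a list of rows, each a list of 2 entries, a list of its own where there are three numbers: the shift along the tool's x, y, z normalised to -1 to 1, where 1 is 3 cm, then the turn about the tool's z normalised to -1 to 1, where 1 is 8 degrees. A call has 1 to 12 rows; each row shifts and turns the commanded pose from where the row before left it, along the tool's axes as they then stand; what a row does not reach is not made up. A row lasts 1/8 s, in which the tool goes at most 62.5 mm and 10.7 degrees, less where a joint would pass 70% of its speed; a pose out of reach is approached as far as the arm can. A call with a number of a shift or a turn outside -1 to 1 is refused whole. A call with a gripper value outside its range is refused whole. OPENING is the opening, from 0 (shut) to 1 (fully open), set as the call begins (- or left out, the last holds). The fingers move at their own pace and stop on an object; FORCE is the grip in N (left out, the last holds). Time passes only in rows, so rows that do not move let the fingers close. It gives the time, the measured TCP pose, the force, the opening and the grip force at its end, in the units of the state.
- sensors.read_state(): the state, without advancing time (a new reading comes with each control period).
- vision.camera(name): name is "scene" or "top"; returns the picture (480x640x3 uint8, red, green, blue); there is no depth.
- vision.camera_model(name): a dict with "vertical_fov" (degrees; the focal length in pixels is half the picture's height over the tangent of half this angle, whatever the lens; pixels are square), "cx", "cy" (the principal point, pixels), "dist" ([k1, k2, p1, p2, k3] as OpenCV has them; the pictures are not rectified), "camera_from_world" (4x4, takes a point from world to camera coordinates). Camera axes: x right, y down, z forward; pixel columns grow to the right and rows downward; lengths in m; the calibration is good to about 2 mm. A picture is of the moment at which its call begins. camera_model takes no time and is no camera call.
- r.close_job(): hands the job in; it is judged then, once.
The state is a dict: "time": time; "joint_positions": joint angles; "joint_vel": joint speeds; "joint_torque": joint torques, N m; "ee_pos": TCP position; "eef_rot": TCP orientation; "ft_force": force on the tool from outside, world axes, zero at the start; "torque": the same for the moment, N m; "width": finger opening in m; "grip_force": force on a finger pad.
Only numpy, scipy, OpenCV 4.12 (cv2) and the standard library are available. Lean on these libraries where they do the work, as an engineer would, in place of code of your own. Each camera call takes 0.05 s, during which the arm holds its last target. There are 200 camera calls.

### The job

Sort the three loose oven-door hinges on the bench into the two grey bins, each into the bin whose sample hinge (standing on the step at the bin's far end) is of the same hand. Seen from its tail end with the round barrel away from you and the foot plate down, a left-hand hinge has its foot plate on the left of the upright web, a right-hand one on the right; there are two left-hand hinges and one right-hand. Set each one standing flat on its foot on the bin's floor, and leave the screwdriver, spray bottle and red plug where they are.

Things in the scene. Friction and masses are not known exactly. Their poses are not given: they have to be found in the camera images.
- lh_a_mid (a point): Left-hand aluminium hinge, 160 g, stands on its underside; point: web middle, 22 up; z up. Upright web 10 thick (y), x -40..30, 44 high; round upright barrel at +x end (28 dia., 52 high, axis x = 38). Foot plate 6 thick, x -36..28, juts from the web's bottom on the left (+y) side to 40 from the web's mid-plane, none opposite. Grip web across y from above, fingertips above the foot plate.
- lh_b_mid (a point): Left-hand aluminium hinge, 160 g, stands on its underside; point: web middle, 22 up; z up. Upright web 10 thick (y), x -40..30, 44 high; round upright barrel at +x end (28 dia., 52 high, axis x = 38). Foot plate 6 thick, x -36..28, juts from the web's bottom on the left (+y) side to 40 from the web's mid-plane, none opposite. Grip web across y from above, fingertips above the foot plate.
- rh_a_mid (a point): Right-hand aluminium hinge, 160 g, stands on its underside; point: web middle, 22 up; z up. Upright web 10 thick (y), x -40..30, 44 high; round upright barrel at +x end (28 dia., 52 high, axis x = 38). Foot plate 6 thick, x -36..28, juts from the web's bottom on the right (-y) side to 40 from the web's mid-plane, none opposite. Grip web across y from above, fingertips above the foot plate.
- bin_lh: Fixed open grey bin for left-hand hinges, outside 240 (x) by 170 (y) by 45 high, walls and floor 4 thick. Origin: centre of underside. Outside its +x end (far from robot) a 20 high step (x 120..180) bears a fixed sample hinge of its kind, top 72 above table, web along y at x = 147. Stands on either side of the robot, slightly turned. Holds two hinges, e.g. webs along y at x = -52 and 52.
- bin_rh: Fixed open grey bin for right-hand hinges, outside 240 (x) by 170 (y) by 45 high, walls and floor 4 thick. Origin: centre of underside. Outside its +x end (far from robot) a 20 high step (x 120..180) bears a fixed sample hinge of its kind, top 72 above table, web along y at x = 147. Stands on either side of the robot, slightly turned. Holds two hinges, e.g. webs along y at x = -52 and 52.
- screwdriver_grip (a point): Loose screwdriver with a yellow handle lying on the bench beyond the hinges, lying roughly along y, about 200 long; this point is in its handle. A bystander.
- sprayer: White spray bottle with red trigger head, 68 across, 190 high, right of the work; origin at the centre of its underside. A bystander.
- plug: Red industrial power plug lying on the bench left of the work, about 155 long, 58 wide, 56 high; origin at the centre of its underside. A bystander.
Not all that is in view belongs to the job. What is shaped like the part that bears lh_b_mid but brown or purple is not meant.

How it is judged:
At the end, for the whole second after the job is handed in: Both left-hand hinges are inside the bin with the left-hand sample and the right-hand hinge is inside the bin with the right-hand sample, each standing on its foot on the bin's floor (within 8 mm in height, tilted less than 0.15 rad), anywhere and any way round inside the walls (x of lh_a_mid in the frame of bin_lh between -0.112 and 0.112 m and y of lh_a_mid in the frame of bin_lh between -0.077 and 0.077 m and z of lh_a_mid in the frame of bin_lh between 0.018 and 0.034 m and angle between each of lh_a_mid, lh_b_mid, rh_a_mid's own z axis and vertical below 0.15 rad and x of lh_b_mid in the frame of bin_lh between -0.112 and 0.112 m and y of lh_b_mid in the frame of bin_lh between -0.077 and 0.077 m and z of lh_b_mid in the frame of bin_lh between 0.018 and 0.034 m and x of rh_a_mid in the frame of bin_rh between -0.112 and 0.112 m and y of rh_a_mid in the frame of bin_rh between -0.077 and 0.077 m and z of rh_a_mid in the frame of bin_rh between 0.018 and 0.034 m); the robot touches nothing.
It fails at once if the screwdriver is shifted by more than 30 mm (distance of screwdriver_grip from where it was at the start of the episode above 0.03 m).
It fails at once if the spray bottle is shifted by more than 30 mm (distance of sprayer from where it was at the start of the episode above 0.03 m).
It fails at once if the red power plug is shifted by more than 30 mm (distance of plug from where it was at the start of the episode above 0.03 m).
It also fails if it takes over 67 s, if anything falls off the work surface, if the arm or the gripper's body presses on something with over 40 N, if the wrist force passes 120 N, or if a joint passes its speed limit or range.

## Working session

There is one attempt and no reset: what is moved stays moved. The work goes in short steps, Python scripts to look and compute and a shell command to move; the robot and the scene stay as the last step left them, time stands still between calls to the robot, and variables do not carry over. Pictures are saved under pics/ and viewed, at most 10 in all, crops included, and the job is handed in when it is done.

```bash
ls; mkdir -p pics; python3 - <<'E'
from bench import sensors, vision, r
import cv2,numpy as np
for n in("scene","top"):
    cv2.imwrite(f"pics/{n}0.png",vision.camera(n)[...,::-1])
    m=vision.camera_model(n);print(n,m["vertical_fov"],m["cx"],m["cy"],m["dist"]);print(np.round(m["camera_from_world"],3))
s=sensors.read_state();print({k:np.round(v,3) for k,v in s.items()})
E
```

```text
pics
scene 50.48472436933784 315.72426534200673 231.6515884190564 [0.04434708 0.         0.         0.         0.        ]
[[-0.531  0.848  0.015  0.262]
 [ 0.597  0.386 -0.703 -0.27 ]
 [-0.602 -0.364 -0.711  1.747]
 [ 0.     0.     0.     1.   ]]
top 53.375682106940026 320.15492503593157 234.71270662139403 [-0.12220548  0.          0.          0.          0.        ]
[[-0.028 -1.    -0.011  0.03 ]
 [-0.993  0.029 -0.117  0.518]
 [ 0.117  0.007 -0.993  1.368]
 [ 0.     0.     0.     1.   ]]
{'time': np.float64(0.1), 'joint_positions': array([ 1.17 ,  0.333, -0.065,  1.461,  0.022,  1.35 , -0.088]), 'joint_vel': array([-0.   , -0.002,  0.001, -0.003,  0.   ,  0.001,  0.001]), 'joint_torque': array([ 2.0000e-03, -6.2454e+01,  2.5000e-02, -3.9072e+01, -6.1000e-02,
        3.7000e-02, -0.0000e+00]), 'ee_pos': array([ 0.23 , -0.581,  0.222]), 'eef_rot': array([ 0.982,  0.188, -0.   , -0.001]), 'ft_force': array([ 0.783,  0.363, -1.135]), 'torque': array([-0.037,  0.011,  0.03 ]), 'grip_force': np.float64(0.0), 'width': np.float64(0.087)}
```

View pics/top0.png

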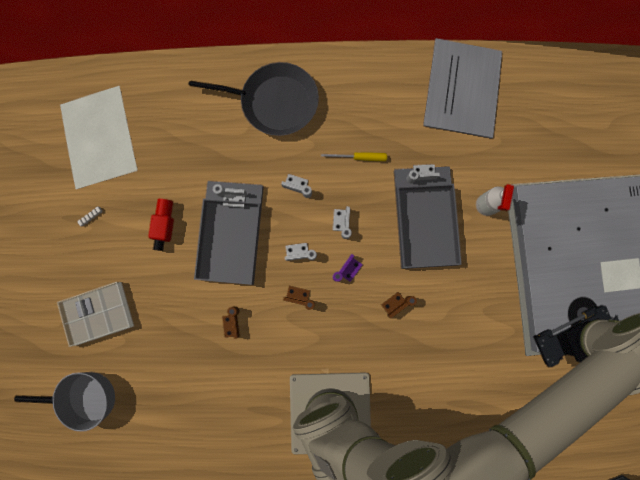

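View pics/scene0.png

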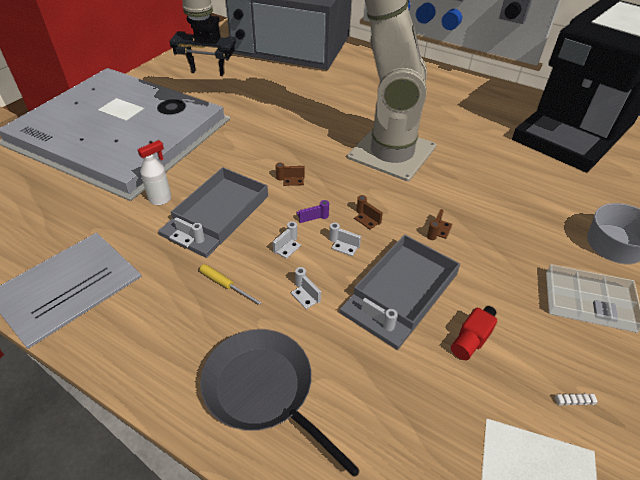

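The top view shows the three grey hinges near (297,185), (343,222) and (300,252). The bins are at about (230,235) on the left and (429,220) on the right, with a sample at each bin's far end. I'll enlarge the hinges and the samples.

```bash
python3 - <<'E'
import cv2,numpy as np
i=cv2.imread("pics/top0.png")
c=cv2.resize(i[165:275,270:370],None,fx=5,fy=5,interpolation=cv2.INTER_CUBIC)
cv2.imwrite("pics/c1.png",c)
a=cv2.resize(i[155:297,185:275],None,fx=4,fy=4,interpolation=cv2.INTER_CUBIC)
b=cv2.resize(i[155:297,385:475],None,fx=4,fy=4,interpolation=cv2.INTER_CUBIC)
cv2.imwrite("pics/c2.png",np.hstack([a,b]))
E
```

```text
(no output)
```

View pics/c1.png

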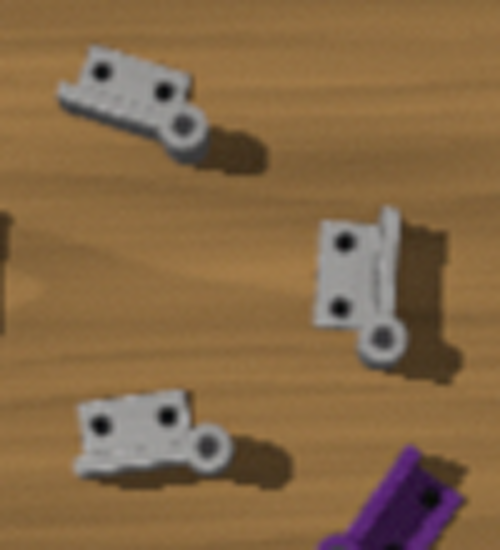

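View pics/c2.png

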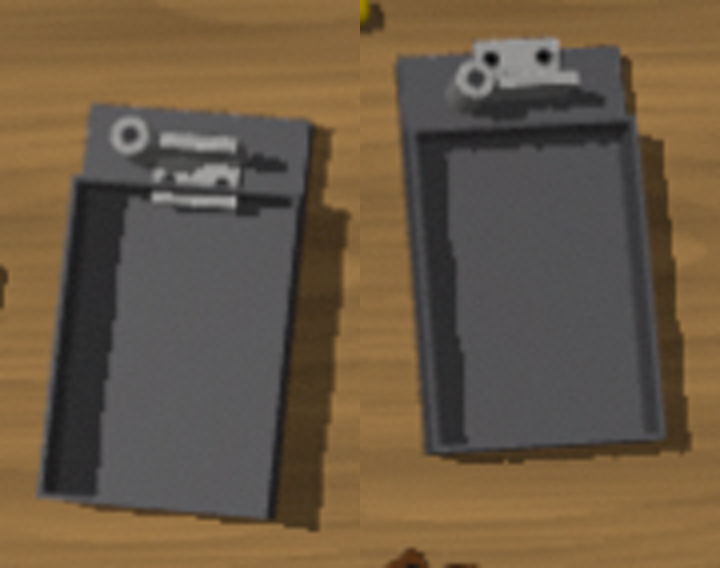

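In the top view, image up is away from the robot. Hinge A (barrel at crop pixel (183,125), foot up) and hinge B (barrel at (207,446), foot up) are left-hand. Hinge C (barrel at (382,338), foot to the left, barrel towards the robot) is right-hand. The left bin's sample has its barrel left and foot towards the robot, so that bin is LH; the right bin's sample has its foot away, so that bin is RH.

```bash
cat > h.py <<'E'
from bench import sensors, vision, r
import cv2,numpy as np
def world(name,uv,z):
    m=vision.camera_model(name);f=240/np.tan(np.radians(m["vertical_fov"]/2))
    K=np.array([[f,0,m["cx"]],[0,f,m["cy"]],[0,0,1]])
    p=cv2.undistortPoints(np.array(uv,float).reshape(-1,1,2),K,np.array(m["dist"]))[:,0]
    T=np.array(m["camera_from_world"]);R,t=T[:3,:3],T[:3,3];c=-R.T@t
    d=np.c_[p,np.ones(len(p))]@R
    return c+d*((z-c[2])/d[:,2])[:,None]
def pose():
    s=sensors.read_state();q=s["eef_rot"];return np.array(s["ee_pos"]),2*np.arctan2(q[1],q[0]),s
def go(x,y,webyaw):
    """rows-units (3cm) in tool axes and turn units (8deg) to put tool x along the web; shifts given for the frame AFTER and BEFORE turning"""
    p,a,s=pose();dy=(webyaw-a+np.pi/2)%np.pi-np.pi/2
    d=np.array([x,y])-p[:2]
    for n,b in(("before turn",a),("after turn",a+dy)):
        print(n,"x,y units",np.round([d@[np.cos(b),np.sin(b)]/.03,d@[np.sin(b),-np.cos(b)]/.03],2))
    print("turn units",round(-np.degrees(dy)/8,2),"z",p[2],"w",s["width"])
E
python3 - <<'E'
from h import *
H={"A":((183,125),(65,88)),"B":((207,446),(80,466)),"C":((382,338),(391,208))}
for k,(b,t) in H.items():
    f=lambda c:[(270+(c[0]+.5)/5-.5,165+(c[1]+.5)/5-.5)]
    B=world("top",f(b),.052)[0];T=world("top",f(t),.044)[0];d=(B-T)[:2];L=np.hypot(*d)
    u=d/L;print(k,"L",L.round(4),"mid",(B[:2]-.038*u).round(4),"yaw",np.degrees(np.arctan2(u[1],u[0])).round(1))
for n,x0,C in(("LH",185,[(40,497),(270,520),(305,195),(75,178)]),("RH",385,[(68,453),(303,438),(273,122),(53,132)])):
    W=world("top",[(x0+(u+.5)/4-.5,155+(v+.5)/4-.5) for u,v in C],.045)[:,:2]
    M=np.array([(-.12,.085),(-.12,-.085),(.12,-.085),(.12,.085)]);c=W.mean(0)
    S=(W-c).T@M;yaw=np.arctan2(S[1,0]-S[0,1],S[0,0]+S[1,1]);R=np.array([[np.cos(yaw),-np.sin(yaw)],[np.sin(yaw),np.cos(yaw)]])
    print(n,c.round(4),np.degrees(yaw).round(1),"res mm",((W-c-M@R.T)*1000).round(0).tolist())
    print(" far",c+R@[.052,0]," near",c+R@[-.052,0])
print(pose()[:2]); 
E
```

```text
A L 0.0741 mid [0.663  0.0876] yaw -110.7
B L 0.0744 mid [0.4568 0.0805] yaw -83.1
C L 0.0778 mid [ 0.5586 -0.0638] yaw 173.9
LH [0.5056 0.2853] -6.6 res mm [[2.0, -1.0], [1.0, 0.0], [-1.0, -1.0], [-2.0, 1.0]]
 far [0.55726011 0.27934964]  near [0.45394418 0.29125841]
RH [ 0.5336 -0.3013] 1.1 res mm [[2.0, 2.0], [4.0, -1.0], [-2.0, 2.0], [-3.0, -3.0]]
 far [ 0.58555918 -0.30027873]  near [ 0.48157799 -0.30225705]
(array([ 0.23043469, -0.58058759,  0.22184272]), np.float64(0.37786838456723704))
```

```bash
python3 -c "
from h import *
go(.5586,-.0638,np.radians(-6.1))"
```

```text
before turn x,y units [ 16.52 -11.98]
after turn x,y units [  9.05 -18.29]
turn units 3.47 z 0.22184271685264403 w 0.08708340663890593
```

```bash
python3 -m crank '[[[0.95,-0.7,0],0],[[0.95,-0.7,0],0],[[0.95,-0.7,0],0],[[0.95,-0.7,0],0],[[0.95,-0.7,0],0],[[0.95,-0.7,0],0],[[0.95,-0.7,0],0],[[0.95,-0.7,0],0],[[0.95,-0.7,0],0],[[0.95,-0.7,0],0],[[0.95,-0.7,0],0],[[0.95,-0.7,0],0]]' 1 30
python3 -m crank '[[[0.95,-0.7,0],0],[[0.95,-0.7,0],0],[[0.95,-0.7,0],0],[[0.95,-0.7,0],0],[[0.95,-0.7,0],0],[[0,0,0.5],0.9],[[0,0,0.5],0.9],[[0,0,0.5],0.9],[[0,0,0.5],0.77],[[0,0,0.5],0],[[0,0,0],0],[[0,0,0],0]]'
python3 - <<'E'
from h import *
go(.5586,-.0638,np.radians(-6.1))
cv2.imwrite("pics/s1.png",cv2.resize(vision.camera("scene")[180:330,220:420,::-1],None,fx=4,fy=4,interpolation=cv2.INTER_CUBIC))
E
```

```text
time: 1.6
ee_pos: [0.4558, -0.2195, 0.2223]
eef_rot: [0.982, 0.188, -0.0, -0.0]
ft_force: [0.8, -1.0, -0.3]
width: 0.0871
grip_force: 0.0
time: 3.1
ee_pos: [0.5495, -0.0704, 0.148]
eef_rot: [0.999, -0.053, 0.0, 0.0]
ft_force: [-0.1, -0.8, 0.4]
width: 0.087
grip_force: 0.0
before turn x,y units [ 0.28 -0.25]
after turn x,y units [ 0.28 -0.25]
turn units 0.01 z 0.1479877730807963 w 0.0870458028819009
```

View pics/s1.png

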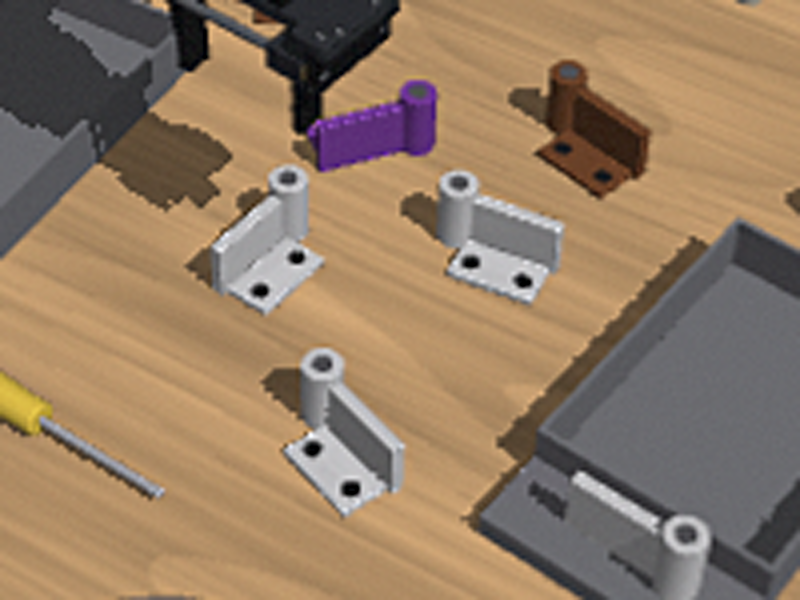

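The scene crop gives clear barrel tops: C (288,178), B (458,183), A (322,362). The web tail top corners are at C (216,245), B (560,230), A (402,450). I'll cross-check these against the top view.

```bash
python3 - <<'E'
from h import *
H={"A":((322,362),(400,449)),"B":((458,183),(560,231)),"C":((288,178),(216,246))}
for k,(b,t) in H.items():
    f=lambda c:[(220+(c[0]+.5)/4-.5,180+(c[1]+.5)/4-.5)]
    B=world("scene",f(b),.052)[0];T=world("scene",f(t),.044)[0];d=(B-T)[:2];L=np.hypot(*d)
    u=d/L;print(k,"L",L.round(4),"mid",(B[:2]-.038*u).round(4),"yaw",np.degrees(np.arctan2(u[1],u[0])).round(1))
E
```

```text
A L 0.0804 mid [0.6602 0.0843] yaw -109.8
B L 0.0791 mid [0.4572 0.0765] yaw -86.5
C L 0.0752 mid [ 0.5575 -0.0681] yaw 173.2
```

```bash
python3 -m crank '[[[0.28,-0.18,0.5],0.02],[[0,0,1],0],[[0,0,1],0],[[0,0,1],0],[[0,0,0.7],0],[[0,0,0.33],0],[[0,0,0],0],[[0,0,0],0]]' 1 30
python3 -m crank '[[[0,0,0],0],[[0,0,0],0],[[0,0,0],0],[[0,0,0],0],[[0,0,0],0],[[0,0,0],0],[[0,0,0],0]]' 0 30
```

```text
time: 4.15
ee_pos: [0.5589, -0.0659, 0.0125]
eef_rot: [0.999, -0.055, 0.001, 0.0]
ft_force: [0.6, -0.6, -0.2]
width: 0.0868
grip_force: 0.0
time: 5.03
ee_pos: [0.5581, -0.0659, 0.0117]
eef_rot: [0.999, -0.055, 0.0, 0.0]
ft_force: [-0.7, -0.7, 0.5]
width: 0.0251
grip_force: 0.0
```

```bash
python3 -m crank '[[[0,0,0],0],[[0,0,0],0],[[0,0,0],0],[[0,0,0],0],[[0,0,0],0]]' 0 30
python3 -m crank '[[[0,0,-0.3],0],[[0,0,-0.8],0],[[0,0,-1],0],[[0,0,-1],0],[[0,0,-1],0],[[0,0,0],0],[[0,0,0],0]]'
python3 -c "
from h import *
c=np.array([.5336,-.3013]);go(*c,np.radians(91.1))
go(*c,np.radians(1.1))"
```

```text
time: 5.65
ee_pos: [0.5582, -0.0659, 0.0117]
eef_rot: [0.999, -0.055, 0.0, -0.0]
ft_force: [-0.3, 0.7, -1.4]
width: 0.0101
grip_force: 30.0
time: 6.52
ee_pos: [0.5577, -0.0661, 0.1341]
eef_rot: [0.998, -0.055, -0.0, 0.0]
ft_force: [0.0, -0.5, -1.9]
width: 0.0098
grip_force: 30.0
before turn x,y units [0.06 7.88]
after turn x,y units [7.82 0.95]
turn units 10.33 z 0.13408498959183826 w 0.009788971975602705
before turn x,y units [0.06 7.88]
after turn x,y units [-0.95  7.82]
turn units -0.92 z 0.13408498959183826 w 0.009788971975602705
```

```bash
python3 -m crank '[[[-0.15,0.8,0],-0.92],[[-0.1,1,0],0],[[-0.1,1,0],0],[[-0.1,1,0],0],[[-0.1,1,0],0],[[-0.1,1,0],0],[[-0.1,1,0],0],[[-0.1,0.8,0],0],[[-0.1,0.2,0.4],0],[[0,0,0.8],0],[[0,0,0.8],0],[[0,0,0],0]]'
python3 -c "
from h import *
go(.5336,-.3013,np.radians(1.1))"
```

```text
time: 8.02
ee_pos: [0.5293, -0.2976, 0.0716]
eef_rot: [1.0, 0.01, -0.002, -0.002]
ft_force: [0.5, 1.0, -2.0]
width: 0.0097
grip_force: 30.0
before turn x,y units [0.14 0.13]
after turn x,y units [0.14 0.13]
turn units 0.01 z 0.0715688363075674 w 0.009675973975198916
```

```bash
python3 -m crank '[[[0.14,0.13,0.5],0],[[0,0,0.6],0],[[0,0,0.5],0],[[0,0,0.24],0],[[0,0,0],0],[[0,0,0],0]]'
python3 -m crank '[[[0,0,0],0],[[0,0,0],0],[[0,0,0],0],[[0,0,0],0],[[0,0,0],0]]' 0.5
python3 -m crank '[[[0,0,-0.6],0],[[0,0,-1],0],[[0,0,-1],0],[[0,0,-1],0],[[0,0,-0.5],0],[[0,0,0],0]]' 1
python3 -c "
from h import *
go(.457,.0785,np.radians(-85))"
```

```text
time: 8.78
ee_pos: [0.5357, -0.3037, 0.02]
eef_rot: [1.0, 0.009, 0.0, 0.0]
ft_force: [0.1, 0.6, -1.4]
width: 0.0099
grip_force: 30.0
time: 9.4
ee_pos: [0.5353, -0.3035, 0.0195]
eef_rot: [1.0, 0.009, 0.0, 0.0]
ft_force: [-0.6, -0.1, 0.4]
width: 0.0425
grip_force: 0.0
time: 10.15
ee_pos: [0.5359, -0.3038, 0.1437]
eef_rot: [1.0, 0.009, 0.001, 0.001]
ft_force: [-0.7, -0.3, 0.4]
width: 0.0859
grip_force: 0.0
before turn x,y units [ -2.39 -12.79]
after turn x,y units [-12.92   1.51]
turn units 10.76 z 0.1437447244643876 w 0.08589728598511545
```

```bash
python3 -m crank '[[[-0.2,-1,0],0],[[-0.2,-1,0],0],[[-0.2,-1,0],0],[[-0.2,-1,0],0],[[-0.2,-1,0],0],[[-0.2,-1,0],0],[[-0.2,-1,0],0],[[-0.2,-1,0],0],[[-0.2,-1,0],0],[[-0.2,-1,0],0],[[-0.2,-1,0],0],[[-0.2,-1,0],0]]'
python3 -m crank '[[[0,-0.8,0],-0.98],[[0,0,0],-0.98],[[0,0,0],-0.98],[[0,0,0],-0.98],[[0,0,0],-0.98],[[0,0,0],-0.98],[[0,0,0],-0.98],[[0,0,0],-0.98],[[0,0,0],-0.98],[[0,0,0],-0.98],[[0,0,0],-0.98],[[0,0,0],-0.98]]'
python3 -c "
from h import *
go(.457,.0785,np.radians(-85))
cv2.imwrite('pics/t2.png',cv2.resize(vision.camera('top')[150:300,185:475,::-1],None,fx=2.7,fy=2.7,interpolation=cv2.INTER_CUBIC))"
```

```text
time: 11.65
ee_pos: [0.4555, 0.0558, 0.1413]
eef_rot: [1.0, 0.009, -0.001, 0.0]
ft_force: [1.0, 0.5, 0.4]
width: 0.0872
grip_force: 0.0
time: 13.15
ee_pos: [0.4553, 0.0789, 0.1413]
eef_rot: [0.673, 0.74, -0.001, -0.001]
ft_force: [0.2, -0.1, -0.8]
width: 0.0871
grip_force: 0.0
before turn x,y units [-0.02  0.06]
after turn x,y units [-0.02  0.06]
turn units 0.05 z 0.14127649185987404 w 0.08710818182223443
```

View pics/t2.png

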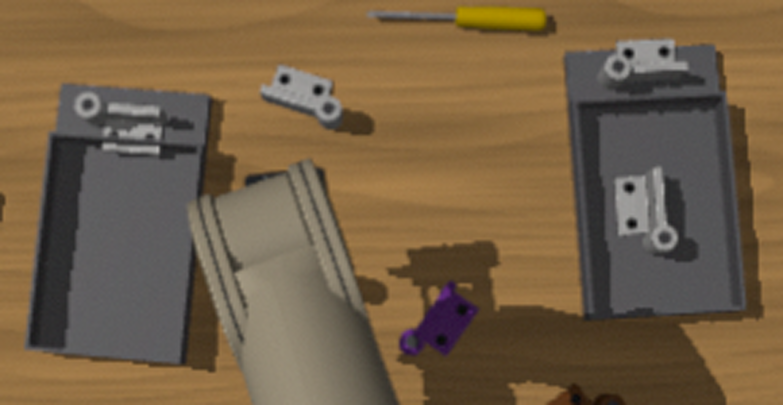

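The right-hand hinge stands in the right bin at about (640,205) in the crop. The arm is now over hinge B.

```bash
python3 -m crank '[[[0,0.06,0.5],0],[[0,0,1],0],[[0,0,1],0],[[0,0,0.9],0],[[0,0,0.6],0],[[0,0,0.3],0],[[0,0,0],0]]' 1 30
python3 -m crank '[[[0,0,0],0],[[0,0,0],0],[[0,0,0],0],[[0,0,0],0],[[0,0,0],0],[[0,0,0],0],[[0,0,0],0],[[0,0,0],0],[[0,0,0],0],[[0,0,0],0]]' 0 30
python3 -m crank '[[[0,0,-0.3],0],[[0,0,-0.8],0],[[0,0,-1],0],[[0,0,-1],0],[[0,0,-0.8],0],[[0,0,0],0],[[0,0,0],0]]'
python3 -c "
from h import *
go(.454,.291,np.radians(83.4))"
```

```text
time: 14.08
ee_pos: [0.4577, 0.0793, 0.0131]
eef_rot: [0.675, 0.738, -0.0, -0.0]
ft_force: [0.7, 0.1, 1.2]
width: 0.0869
grip_force: 0.0
time: 15.32
ee_pos: [0.4578, 0.0792, 0.0134]
eef_rot: [0.675, 0.738, -0.0, 0.0]
ft_force: [-0.9, 0.1, -0.9]
width: 0.0097
grip_force: 30.0
time: 16.2
ee_pos: [0.4573, 0.079, 0.1297]
eef_rot: [0.675, 0.738, -0.0, -0.0]
ft_force: [0.2, 0.3, -1.9]
width: 0.0097
grip_force: 30.0
before turn x,y units [7.05 0.53]
after turn x,y units [ 7.01 -0.92]
turn units 1.47 z 0.1297312207931707 w 0.009664483940537181
```

```bash
python3 -m crank '[[[0.6,0.1,0],0.7],[[0.9,-0.1,0],0.77],[[1,-0.13,0],0],[[1,-0.13,0],0],[[1,-0.13,0],0],[[1,-0.13,0],0],[[1,-0.13,0],0],[[0.5,-0.1,0.3],0],[[0,0,0.8],0],[[0,0,0.8],0],[[0,0,0],0],[[0,0,0],0]]'
python3 -c "
from h import *
go(.454,.291,np.radians(83.4))"
```

```text
time: 17.7
ee_pos: [0.4529, 0.2912, 0.0737]
eef_rot: [0.747, 0.665, -0.0, -0.0]
ft_force: [0.2, 0.5, -0.7]
width: 0.0101
grip_force: 30.0
before turn x,y units [-0.    0.04]
after turn x,y units [-0.    0.04]
turn units 0.0 z 0.07368474207044402 w 0.010065758333897614
```

```bash
python3 -m crank '[[[0,0,0.5],0],[[0,0,0.6],0],[[0,0,0.5],0],[[0,0,0.24],0],[[0,0,0],0],[[0,0,0],0]]'
python3 -m crank '[[[0,0,0],0],[[0,0,0],0],[[0,0,0],0],[[0,0,0],0],[[0,0,0],0]]' 0.5
python3 -m crank '[[[0,0,-0.6],0],[[0,0,-1],0],[[0,0,-1],0],[[0,0,-1],0],[[0,0,-0.5],0],[[0,0,0],0]]' 1
python3 -c "
from h import *
go(.6616,.086,np.radians(-110.2))"
```

```text
time: 18.45
ee_pos: [0.4531, 0.291, 0.0182]
eef_rot: [0.747, 0.665, 0.0, 0.0]
ft_force: [0.3, -0.4, -1.2]
width: 0.0096
grip_force: 30.0
time: 19.08
ee_pos: [0.453, 0.2909, 0.0183]
eef_rot: [0.747, 0.665, 0.0, 0.0]
ft_force: [-0.4, -0.1, -0.4]
width: 0.0422
grip_force: 0.0
time: 19.82
ee_pos: [0.4535, 0.2912, 0.1422]
eef_rot: [0.747, 0.665, 0.001, 0.0]
ft_force: [-0.5, -0.2, 0.1]
width: 0.0856
grip_force: 0.0
before turn x,y units [-6.    7.68]
after turn x,y units [-4.02  8.87]
turn units 1.7 z 0.14224705821471742 w 0.08558391231934354
```

```bash
python3 -m crank '[[[-0.75,0.96,0],0],[[-0.75,0.96,0],0],[[-0.75,0.96,0],0],[[-0.75,0.96,0],0],[[-0.75,0.96,0],0],[[-0.75,0.96,0],0],[[-0.75,0.96,0],0],[[-0.75,0.96,0],0],[[0,0,0],0.85],[[0,0,0],0.85],[[0,0,0.5],0],[[0,0,0],0]]'
python3 -c "
from h import *
go(.6616,.086,np.radians(-110.2))"
```

```text
time: 21.32
ee_pos: [0.6598, 0.0853, 0.1234]
eef_rot: [0.819, 0.573, -0.002, -0.001]
ft_force: [-0.9, -0.2, 0.7]
width: 0.0871
grip_force: 0.0
before turn x,y units [0.04 0.05]
after turn x,y units [0.04 0.05]
turn units 0.02 z 0.12344247494505002 w 0.08705008075316605
```

```bash
python3 -m crank '[[[0,0,0.6],0],[[0,0,1],0],[[0,0,1],0],[[0,0,0.7],0],[[0,0,0.4],0],[[0,0,0],0],[[0,0,0],0]]' 1 30
python3 -m crank '[[[0,0,0],0],[[0,0,0],0],[[0,0,0],0],[[0,0,0],0],[[0,0,0],0],[[0,0,0],0],[[0,0,0],0],[[0,0,0],0],[[0,0,0],0],[[0,0,0],0]]' 0 30
python3 -m crank '[[[0,0,-0.3],0],[[0,0,-0.8],0],[[0,0,-1],0],[[0,0,-1],0],[[0,0,-1],0],[[0,0,-0.4],0],[[0,0,0],0],[[0,0,0],0]]'
python3 -c "
from h import *
c=np.array([.5056,.2853]);a=np.radians(-6.6)
go(*(c+.047*np.array([np.cos(a),np.sin(a)])),np.radians(83.4))"
```

```text
time: 22.2
ee_pos: [0.6619, 0.0859, 0.0163]
eef_rot: [0.82, 0.572, 0.001, 0.0]
ft_force: [-0.7, -0.5, -0.4]
width: 0.0869
grip_force: 0.0
time: 23.45
ee_pos: [0.6613, 0.0856, 0.0153]
eef_rot: [0.82, 0.572, 0.0, 0.0]
ft_force: [0.7, -0.8, 0.1]
width: 0.0098
grip_force: 30.0
time: 24.45
ee_pos: [0.6605, 0.0854, 0.1487]
eef_rot: [0.82, 0.572, -0.001, -0.0]
ft_force: [0.5, -0.1, -3.4]
width: 0.0099
grip_force: 30.0
before turn x,y units [ 4.84 -5.62]
after turn x,y units [ 6.02 -4.33]
turn units -1.7 z 0.14873480347624563 w 0.009885467965953002
```

```bash
python3 -m crank '[[[0.6,-0.7,0],0],[[0.8,-0.94,0],0],[[0.86,-1,0],0],[[0.86,-1,0],0],[[0.86,-1,0],0],[[0.86,-0.98,0],0],[[0,0,0],-0.85],[[0,0,0],-0.85],[[0,0,0.8],0],[[0,0,1],0],[[0,0,0],0],[[0,0,0],0]]'
python3 -c "
from h import *
c=np.array([.5056,.2853]);a=np.radians(-6.6)
go(*(c+.047*np.array([np.cos(a),np.sin(a)])),np.radians(83.4))"
```

```text
time: 25.95
ee_pos: [0.5532, 0.2804, 0.0968]
eef_rot: [0.747, 0.665, 0.0, -0.0]
ft_force: [0.2, 0.0, -0.6]
width: 0.0098
grip_force: 30.0
before turn x,y units [-0.02 -0.03]
after turn x,y units [-0.02 -0.03]
turn units 0.0 z 0.09677904529392634 w 0.009755933251313033
```

```bash
python3 -m crank '[[[0,0,0.6],0],[[0,0,0.8],0],[[0,0,0.6],0],[[0,0,0.35],0],[[0,0,0.2],0],[[0,0,0],0],[[0,0,0],0]]'
python3 -m crank '[[[0,0,0],0],[[0,0,0],0],[[0,0,0],0],[[0,0,0],0]]' 0.4
python3 -m crank '[[[0,0,-0.6],0],[[0,0,-1],0],[[0,0,-1],0],[[0,0,-1],0],[[0,0,-1],0],[[0,-1,0],0],[[-1,-1,0],0],[[-1,-1,0],0],[[-1,-1,0],0],[[-1,0,0],0],[[-1,0,0],0],[[0,0,0],0]]'
python3 -c "
from h import *
print(pose()[0])
a=cv2.resize(vision.camera('top')[150:300,185:475,::-1],None,fx=2.7,fy=2.7,interpolation=cv2.INTER_CUBIC)
b=cv2.resize(vision.camera('scene')[130:360,130:490,::-1],(783,500))
cv2.imwrite('pics/t3.png',a);cv2.imwrite('pics/s3.png',b)"
```

```text
time: 26.82
ee_pos: [0.5534, 0.2803, 0.0203]
eef_rot: [0.747, 0.665, 0.0, 0.0]
ft_force: [0.1, 0.4, -1.4]
width: 0.01
grip_force: 30.0
time: 27.32
ee_pos: [0.5531, 0.2801, 0.0198]
eef_rot: [0.747, 0.665, 0.0, 0.0]
ft_force: [-0.1, 0.1, -0.3]
width: 0.0334
grip_force: 0.0
time: 28.82
ee_pos: [0.4169, 0.1431, 0.1587]
eef_rot: [0.748, 0.664, 0.0, 0.001]
ft_force: [0.7, -0.8, 0.5]
width: 0.035
grip_force: 0.0
[0.41685786 0.14314713 0.15873264]
```

View pics/t3.png

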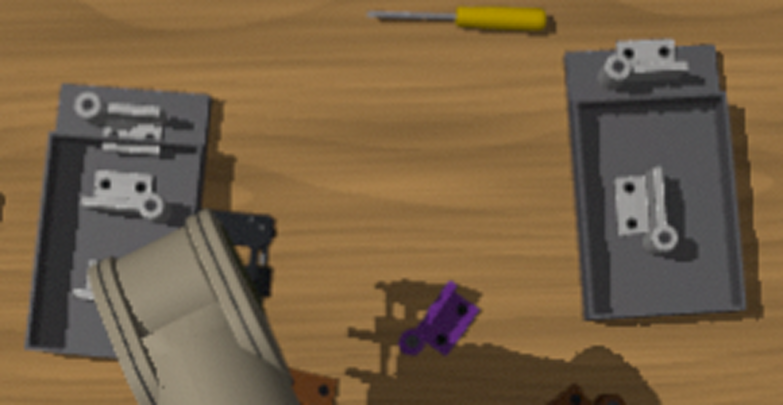

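View pics/s3.png

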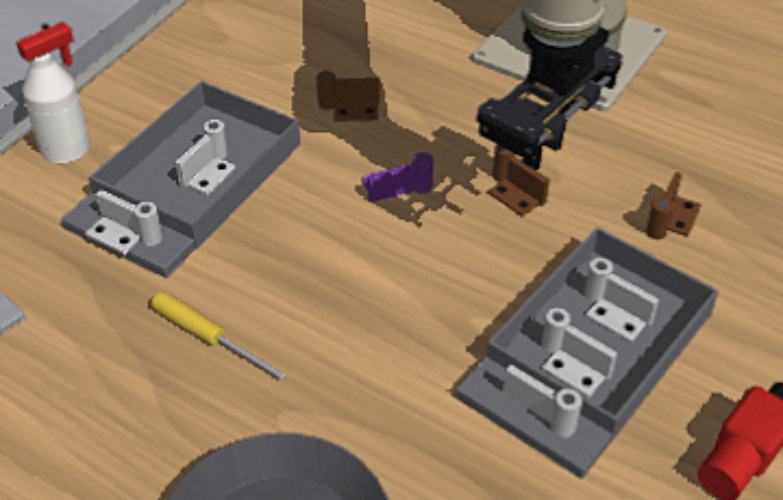

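All three hinges stand flat: two in the left bin at scene crop (600,310) and (580,360), one in the right bin at (205,165). The bystanders have not moved and the gripper is clear.

```bash
python3 -c "
from bench import r
print(r.close_job())"
```

```text
the job is handed in; nothing more can be done
None
```

The job is handed in at about 29 s of the 67 s: both left-hand hinges stand flat in the left-hand bin and the right-hand one in the right-hand bin, with the screwdriver, spray bottle and plug left alone; no verdict was returned.

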